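# Set out four specimen cups on their colour-coded stands

### The arm

A 7-joint arm with a two-finger parallel gripper is mounted at the origin on the work surface. World frame = base frame: x ahead of the robot, y to its left, z up, the work surface at z = 0. Lengths are in m, angles in rad, forces in N, time in s.
With the tool pointing down it reaches from about 0.4 to 0.9 m from the base axis. Payload 5.6 kg.
Tool frame: the origin (TCP) lies at the very end of the fingers, on their centre line; the grasp point (between the pads) lies 19 mm behind it (r.tcp_to_grasp is the distance from the TCP to the grasp point, in m); z points along the fingers, y is the line along which they close (so a half turn about z gives the same grasp; the last joint's range is limited). The gripper opens to 92 mm and grips with 3 to 60 N. Pads are 20 mm wide; open, the fingers measure 128 mm over their backs; the gripper's body (75 mm by 189 mm) begins 69 mm behind the grasp point.
Start: joints at [-1.269, 0.468, -0.012, 1.603, 0.006, 1.071, -0.056], TCP at [0.22, 0.612, 0.215] pointing down, gripper open.
Joint ranges: [-2.53, 2.53], [-0.31, 2.02], [-1.57, 1.55], [0.28, 2.44], [-1.29, 4.43], [0.15, 1.84], [-2.92, 2.92]. Speed limits (rad/s): [2.57, 2.57, 3.14, 3.14, 3.14, 3.14, 3.14].

### API

Orientations are given as a unit quaternion [x, y, z, w].
In Python, from rig import r gives the robot as it stands. The module is installed in compiled form; this text tells all that it offers.
- The arm moves only by the shell command python3 -m crank 'ROWS' [FORCE]. ROWS is JSON, a list of rows, each a list of 7 numbers: the shift along the tool's x, y, z in m, then the turn, a rotation vector about the tool's x, y, z in degrees, then the opening in per cent of the stroke, from 0 (shut) to 100 (fully open). In form: [[tx, ty, tz, rx, ry, rz, jaw], ...]. A call has 1 to 5 rows; each row shifts and turns the commanded pose from where the row before left it, along the tool's axes as they then stand; what a row does not reach is not made up. A row lasts 1/8 s, in which the tool goes at most 62.5 mm and 10.7 degrees, less where a joint would pass 70% of its speed; a pose out of reach is approached as far as the arm can. A call is refused whole if a number of a shift passes 0.0625 or a number of a turn 10.7, either way. A call with a gripper value outside its range is refused whole. The fingers move at their own pace and stop on an object; FORCE is the grip in N (left out, the last holds). Time passes only in rows, so rows that do not move let the fingers close. It gives the time, the measured TCP pose, the force, the opening and the grip force at its end, in the units of the state.
- r.sense(): the state, without advancing time (a new reading comes with each control period).
- r.camera(name): name is "side" or "top"; returns the picture (480x640x3 uint8, red, green, blue); there is no depth.
- r.calibration(name): a dict with "fx", "fy", "cx", "cy" (pixels), "D" ([k1, k2, p1, p2, k3] as OpenCV has them; the pictures are not rectified), "position" and "attitude" of the camera in the world. Camera axes: x right, y up, looking along -z (the intrinsics and any distortion apply to the point x, -y, -z); pixel columns grow to the right and rows downward; lengths in m; the calibration is good to about 2 mm. A picture is of the moment at which its call begins. calibration takes no time and is no camera call.
- r.sign_off(): hands the job in; it is judged then, once.
The state is a dict: "t": time; "joint_pos": joint angles; "qvel": joint speeds; "effort": joint torques, N m; "tool_pos": TCP position; "eef_rot": TCP orientation; "contact_force": force on the tool from outside, world axes, zero at the start; "ft_torque": the same for the moment, N m; "finger_gap": opening from 0.0 (shut) to 1.0 (fully open); "finger_force": force on a finger pad.
Only numpy, scipy, OpenCV 4.12 (cv2) and the standard library are available. Lean on these libraries where they do the work, as an engineer would, in place of code of your own. Each camera call takes 0.05 s, during which the arm holds its last target. There are 200 camera calls.

### The job

Set the four specimen cups with coloured lids upright inside the rims of the stands of their own colour, one at a time in the order of the run: the urgent red one first, then yellow, then blue, then green. Set each down gently without dropping it or tipping it over, and leave it there. Leave the white-lidded cup and the slim red-capped vial standing where they are.

Things in the scene. Friction and masses are not known exactly. Their poses are not given: they have to be found in the camera images.
- red_cup: loose specimen cup with a red screw lid: pale round body 40 mm across at the foot and 43 mm at 46 mm height, with a white paper band; the lid is a disc 48 mm across (50 mm over its ribs), from 46 to 62 mm height; 40 to 85 g. It stands upright on the bench; origin: centre of its underside, z up along its axis
- yellow_cup: loose specimen cup with a yellow screw lid: pale round body 40 mm across at the foot and 43 mm at 46 mm height, with a white paper band; the lid is a disc 48 mm across (50 mm over its ribs), from 46 to 62 mm height; 40 to 85 g. It stands upright on the bench; origin: centre of its underside, z up along its axis
- blue_cup: loose specimen cup with a blue screw lid: pale round body 40 mm across at the foot and 43 mm at 46 mm height, with a white paper band; the lid is a disc 48 mm across (50 mm over its ribs), from 46 to 62 mm height; 40 to 85 g. It stands upright on the bench; origin: centre of its underside, z up along its axis
- green_cup: loose specimen cup with a green screw lid: pale round body 40 mm across at the foot and 43 mm at 46 mm height, with a white paper band; the lid is a disc 48 mm across (50 mm over its ribs), from 46 to 62 mm height; 40 to 85 g. It stands upright on the bench; origin: centre of its underside, z up along its axis
- red_stand: red sample stand, fixed to the bench: a round red base 84 mm across and 4 mm thick with a round red rim on it and a white floor inside the rim, 76 mm outside and 66 mm inside, whose top is 13 mm above the bench; a cup stands inside the rim on the white floor, 4 mm above the bench. Origin: centre of its underside on the bench, z up
- yellow_stand: yellow sample stand, fixed to the bench: a round yellow base 84 mm across and 4 mm thick with a round yellow rim on it and a white floor inside the rim, 76 mm outside and 66 mm inside, whose top is 13 mm above the bench; a cup stands inside the rim on the white floor, 4 mm above the bench. Origin: centre of its underside on the bench, z up
- blue_stand: blue sample stand, fixed to the bench: a round blue base 84 mm across and 4 mm thick with a round blue rim on it and a white floor inside the rim, 76 mm outside and 66 mm inside, whose top is 13 mm above the bench; a cup stands inside the rim on the white floor, 4 mm above the bench. Origin: centre of its underside on the bench, z up
- green_stand: green sample stand, fixed to the bench: a round green base 84 mm across and 4 mm thick with a round green rim on it and a white floor inside the rim, 76 mm outside and 66 mm inside, whose top is 13 mm above the bench; a cup stands inside the rim on the white floor, 4 mm above the bench. Origin: centre of its underside on the bench, z up
- white_cup: bystander to be left alone: a specimen cup of the same shape and size with a white lid (62 mm tall, 50 mm across). Origin: centre of its underside
- vial: bystander to be left alone: a slim upright vial, 28 mm across, 82 mm tall, with a red cap 31 mm across. Origin: centre of its underside
There are look-alikes about, which are no part of the job. Leave any black look-alike of the yellow_stand alone. Of the things shaped like the red_cup, the red one is meant.

How it is judged:
By the outcome, as a careful person would: the job done as asked, in the order asked, and still so for the second after the job is handed in, with the robot touching nothing.
It also fails if it takes over 120 s, if anything falls off the work surface, if the arm or the gripper's body presses on something with over 40 N, if the wrist force passes 120 N, or if a joint passes its speed limit or range.

## Working session

There is one attempt and no reset: what is moved stays moved. The work goes in short steps, Python scripts to look and compute and a shell command to move; the robot and the scene stay as the last step left them, time stands still between calls to the robot, and variables do not carry over. Pictures are saved under pics/ and viewed, at most 14 in all, crops included, and the job is handed in when it is done.

```bash
mkdir -p pics
python3 - <<'E'
from rig import r
import cv2
for n in("top","side"):
    cv2.imwrite(f"pics/{n}0.png",r.camera(n)[:,:,::-1]); print(r.calibration(n))
s=r.sense();print(s["t"],s["tool_pos"],s["eef_rot"],s["finger_gap"],r.tcp_to_grasp)
E
```

```text
{'fx': 538.6207058962107, 'fy': 538.6207058962107, 'cx': 313.1925637527763, 'cy': 243.11780243779714, 'D': array([-0.07480464,  0.        ,  0.        ,  0.        ,  0.        ]), 'position': array([0.34189238, 0.00941981, 1.35698398]), 'attitude': array([-0.04988847,  0.05201267,  0.70776382, -0.70276326])}
{'fx': 612.8089044419522, 'fy': 612.8089044419522, 'cx': 325.36655537576866, 'cy': 234.25505242918743, 'D': array([-0.12847635,  0.        ,  0.        ,  0.        ,  0.        ]), 'position': array([ 0.33785842, -0.92415867,  0.86931805]), 'attitude': array([ 0.4051527 , -0.03939022, -0.06924004,  0.91077194])}
0.1 [0.21958979 0.61121186 0.21371852] [ 1.71594719e-01  9.85167292e-01 -8.06787346e-04 -8.61397048e-05] 0.9977879655139504 0.0187
```

View pics/top0.png

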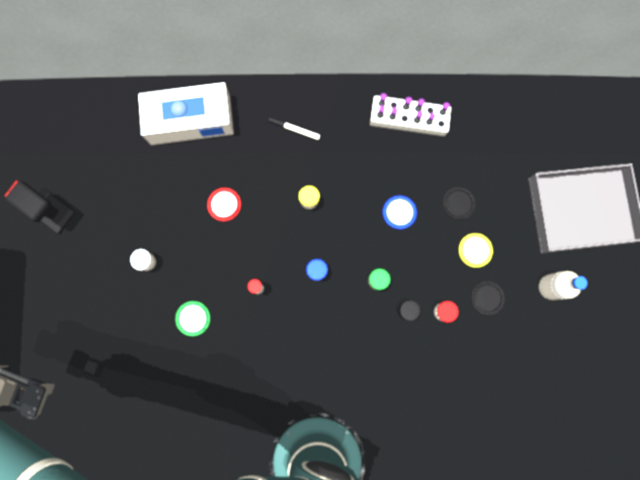

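View pics/side0.png

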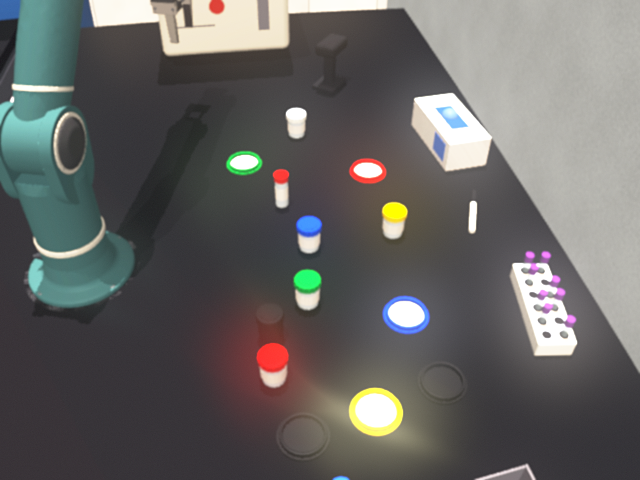

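```bash
cat > h.py <<'E'
import cv2,numpy as np
from rig import r
from scipy.spatial.transform import Rotation as R
def cast(n,px,z):
    c=r.calibration(n);K=np.array([[c["fx"],0,c["cx"]],[0,c["fy"],c["cy"]],[0,0,1]])
    u=cv2.undistortPoints(np.array([[px]],float),K,c["D"])[0,0]
    d=R.from_quat(c["attitude"]).apply([u[0],-u[1],-1]);p=c["position"]
    return (p+d*(z-p[2])/d[2])[:2]
H={"red":(174,6),"yellow":(22,34),"blue":(100,128),"green":(50,85)}
def blobs(n,col,im):
    h=cv2.cvtColor(im,cv2.COLOR_RGB2HSV);a,b=H[col]
    hu=h[...,0];m=((hu>=a)|(hu<=b)) if a>b else (hu>=a)&(hu<=b)
    m=(m&(h[...,1]>130)&(h[...,2]>90)).astype(np.uint8)
    for c in cv2.findContours(m,0,2)[0]:
        if cv2.contourArea(c)>80:
            x,y,w,hh=cv2.boundingRect(c); hull=cv2.convexHull(c);M=cv2.moments(hull)
            yield (M["m10"]/M["m00"],M["m01"]/M["m00"]),(w,hh),m[y:y+hh,x:x+w].sum()/cv2.contourArea(hull)
def scan(zc=.055):
    for n in("top","side"):
        im=r.camera(n)
        for col in H:
            for p,wh,fill in blobs(n,col,im):
                z=.011 if fill<.7 else zc
                print(n,col,np.round(p).astype(int),wh,"stand" if fill<.7 else "lid",np.round(cast(n,p,z)*1000).astype(int))
def s():
    q=r.sense();print(q["t"],np.round(q["tool_pos"]*1000,1),R.from_quat(q["eef_rot"]).as_matrix().round(3).tolist(),q["finger_gap"])
E
python3 - <<'E'
from h import *
scan();s()
for k,p in dict(black=(410,311),white=(142,259),bs1=(459,203),bs2=(488,298)).items():print(k,cast("top",p,.055 if k in("black","white") else .01))
print("vial",cast("top",(255,286),.08))
E
```

```text
top red [448 311] (21, 23) lid [ 363 -319]
top red [254 285] (15, 16) lid [429 149]
top red [224 204] (35, 35) stand [640 233]
top yellow [475 250] (36, 35) stand [ 517 -407]
top blue [317 269] (24, 23) lid [467  -3]
top blue [399 212] (36, 35) stand [ 617 -216]
top blue [212 131] (22, 7) lid [819 260]
top green [192 318] (36, 36) stand [351 307]
top green [380 279] (22, 23) stand [ 446 -161]
side red [271 348] (33, 49) lid [ 360 -297]
side red [281 176] (16, 15) lid [426 174]
side red [367 171] (38, 26) stand [637 225]
side red [216   6] (14, 14) lid [ 304 1202]
side yellow [376 411] (53, 48) stand [ 515 -414]
side yellow [394 212] (26, 21) lid [647  17]
side blue [406 315] (48, 38) stand [ 613 -223]
side blue [308 225] (26, 22) lid [464  -1]
side blue [9 9] (21, 21) lid [-452 1339]
side green [307 280] (29, 24) lid [ 440 -152]
side green [244 163] (36, 24) stand [348 299]
0.2 [219.7 611.4 214. ] [[-0.941, 0.338, -0.0], [0.338, 0.941, -0.001], [-0.0, -0.001, -1.0]] 1.0017267933036582
black [ 0.36417485 -0.22713533]
white [0.49457438 0.4243597 ]
bs1 [ 0.63918947 -0.37111588]
bs2 [ 0.39506131 -0.43380312]
vial [0.42557269 0.14360701]
```

```bash
python3 -m crank '[[0,0,0,0,0,10,100],[0,0,0,0,0,10,100],[0,0,0,0,0,10,100],[0,0,0,0,0,10,100]]' 20
python3 -m crank '[[0,0,0,0,0,10,100],[0,0,0,0,0,10,100],[0,0,0,0,0,10.2,100],[0,0,0,0,0,0,100]]'
python3 - <<'E'
from h import *
s();print(r.sense()["joint_pos"],cast("top",(309,196),.057),[cast(n,p,.004).round(3) for n,p in (("top",(224,204)),("top",(475,250)),("top",(399,212)),("top",(192,318)),("side",(367,171)),("side",(376,411)),("side",(406,315)),("side",(244,163)))],cast("top",(380,279),.055))
E
```

```text
t: 0.7
tool_pos: [0.2196, 0.6116, 0.2143]
eef_rot: [0.501, 0.866, -0.0, 0.0]
contact_force: [-0.8, 1.2, -1.1]
finger_gap: 0.996
finger_force: 0.0
t: 1.2
tool_pos: [0.2196, 0.6116, 0.2143]
eef_rot: [0.706, 0.708, -0.0, 0.0]
contact_force: [-0.8, -0.1, 0.1]
finger_gap: 1.002
finger_force: 0.0
1.2 [219.6 611.6 214.3] [[-0.003, 1.0, 0.0], [1.0, 0.003, -0.001], [-0.001, 0.0, -1.0]] 1.0018209064675774
[-1.45737288  0.46952736  0.24727145  1.61702661 -0.12600493  1.07120586
 -1.17244298] [0.64844224 0.01432135] [array([0.642, 0.233]), array([ 0.518, -0.408]), array([ 0.618, -0.216]), array([0.351, 0.309]), array([0.638, 0.234]), array([ 0.517, -0.409]), array([ 0.616, -0.218]), array([0.349, 0.307])] [ 0.4419919  -0.15646081]
```

```bash
python3 -m crank '[[-0.051,0.029,0,0,0,0,100],[-0.051,0.029,0,0,0,0,100],[-0.051,0.029,0,0,0,0,100],[-0.051,0.029,0,0,0,0,100],[-0.051,0.029,0,0,0,0,100]]'
python3 -m crank '[[-0.051,0.029,0,0,0,0,100],[-0.051,0.029,0,0,0,0,100],[-0.051,0.029,0,0,0,0,100],[-0.051,0.029,0,0,0,0,100],[-0.06,0,0,0,0,0,100]]'
python3 -m crank '[[-0.06,0,0,0,0,0,100],[-0.06,0,0,0,0,0,100],[-0.06,0,0,0,0,0,100],[-0.054,-0.029,0,0,0,0,100],[-0.054,-0.029,0,0,0,0,100]]'
python3 -m crank '[[-0.054,-0.029,0,0,0,0,100],[-0.054,-0.029,0,0,0,0,100],[0,0,0,0,0,0,100],[0,0,0,0,0,0,100]]'
```

```text
t: 1.82
tool_pos: [0.3657, 0.3551, 0.2148]
eef_rot: [0.705, 0.709, 0.0, -0.0]
contact_force: [0.5, -0.0, 0.8]
finger_gap: 0.999
finger_force: 0.0
t: 2.45
tool_pos: [0.4828, 0.0911, 0.2148]
eef_rot: [0.705, 0.709, 0.0, 0.001]
contact_force: [-0.9, -0.1, -0.2]
finger_gap: 0.999
finger_force: 0.0
t: 3.08
tool_pos: [0.4224, -0.197, 0.2147]
eef_rot: [0.705, 0.709, 0.0, 0.0]
contact_force: [0.9, 0.0, 0.1]
finger_gap: 0.995
finger_force: 0.0
t: 3.58
tool_pos: [0.3656, -0.3027, 0.2145]
eef_rot: [0.706, 0.708, 0.0, -0.0]
contact_force: [0.2, -0.9, -0.2]
finger_gap: 0.997
finger_force: 0.0
```

```bash
python3 -m crank '[[-0.016,-0.003,0.03,0,0,0,100],[0,0,0.05,0,0,0,100],[0,0,0.05,0,0,0,100],[0,0,0.03,0,0,0,100],[0,0,0.02,0,0,0,100]]'
python3 -m crank '[[0,0,0,0,0,0,100],[0,0,0,0,0,0,70]]'
python3 - <<'E'
from h import *
im=r.camera("side");cv2.imwrite("pics/g1.png",cv2.resize(im[250:450,170:400,::-1],None,fx=3,fy=3))
E
```

```text
t: 4.2
tool_pos: [0.3631, -0.3166, 0.0326]
eef_rot: [0.705, 0.709, 0.0, -0.001]
contact_force: [-0.1, 0.2, 0.3]
finger_gap: 1.006
finger_force: 0.0
t: 4.45
tool_pos: [0.3634, -0.3186, 0.0351]
eef_rot: [0.706, 0.708, 0.0, 0.0]
contact_force: [-0.2, -0.4, -0.3]
finger_gap: 0.912
finger_force: 0.0
```

View pics/g1.png

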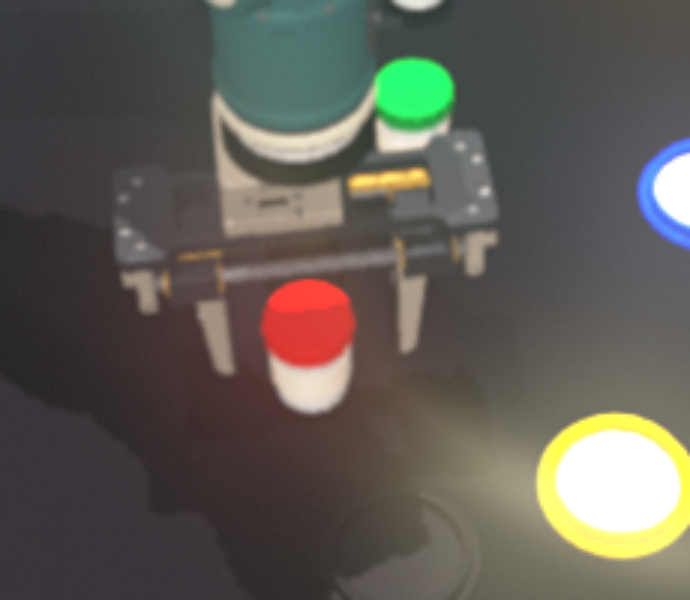

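```bash
python3 -m crank '[[0,0,0,0,0,0,40],[0,0,0,0,0,0,40],[0,0,0,0,0,0,40],[0,0,0,0,0,0,40]]' 20
python3 -m crank '[[0,0,0,0,0,0,40],[0,0,0,0,0,0,40],[0,0,0,0,0,0,40]]'
```

```text
t: 5.0
tool_pos: [0.3624, -0.3193, 0.0348]
eef_rot: [0.707, 0.707, 0.0, 0.0]
contact_force: [-0.5, -0.8, 2.5]
finger_gap: 0.517
finger_force: 20.0
t: 5.38
tool_pos: [0.3625, -0.3193, 0.0347]
eef_rot: [0.707, 0.707, 0.0, 0.0]
contact_force: [-1.1, 0.5, 5.1]
finger_gap: 0.513
finger_force: 20.0
```

```bash
python3 -m crank '[[0,0,-0.01,0,0,0,40],[0,0,-0.03,0,0,0,40],[0,0,-0.05,0,0,0,40],[0,0,-0.05,0,0,0,40],[0,0,-0.01,0,0,0,40]]'
python3 -m crank '[[0.03,0.015,0,0,0,0,40],[0.05,0.025,0,0,0,0,40],[0.05,0.025,0,0,0,0,40],[0.05,0.025,0,0,0,0,40],[0.05,0.025,0,0,0,0,40]]'
python3 -m crank '[[0.05,0.025,0,0,0,0,40],[0.05,0.025,0,0,0,0,40],[0.05,0.025,0,0,0,0,40],[0.05,0.025,0,0,0,0,40],[0.05,0.025,0,0,0,0,40]]'
python3 -m crank '[[0.05,0.025,0,0,0,0,40],[0.022,0.013,0,0,0,0,40],[0,0,0,0,0,0,40],[0,0,0,0,0,0,40]]'
python3 - <<'E'
from h import *
s()
for n in("side","top"):cv2.imwrite(f"pics/{n}2.png",r.camera(n)[:,:,::-1])
E
```

```text
t: 6.0
tool_pos: [0.3637, -0.3201, 0.1875]
eef_rot: [0.707, 0.707, 0.001, 0.003]
contact_force: [-0.5, -0.2, -0.0]
finger_gap: 0.517
finger_force: 20.0
t: 6.62
tool_pos: [0.4771, -0.0871, 0.1839]
eef_rot: [0.707, 0.707, -0.0, -0.001]
contact_force: [0.9, -0.5, -1.2]
finger_gap: 0.514
finger_force: 20.0
t: 7.25
tool_pos: [0.6018, 0.1627, 0.1833]
eef_rot: [0.707, 0.707, -0.001, -0.0]
contact_force: [1.6, -0.4, -1.3]
finger_gap: 0.516
finger_force: 20.0
t: 7.75
tool_pos: [0.6392, 0.2312, 0.1837]
eef_rot: [0.707, 0.707, -0.001, -0.0]
contact_force: [-0.2, -0.3, -0.2]
finger_gap: 0.515
finger_force: 20.0
7.75 [639.2 231.2 183.7] [[0.001, 1.0, -0.002], [1.0, -0.001, -0.002], [-0.002, -0.002, -1.0]] 0.5148210359786548
```

View pics/side2.png

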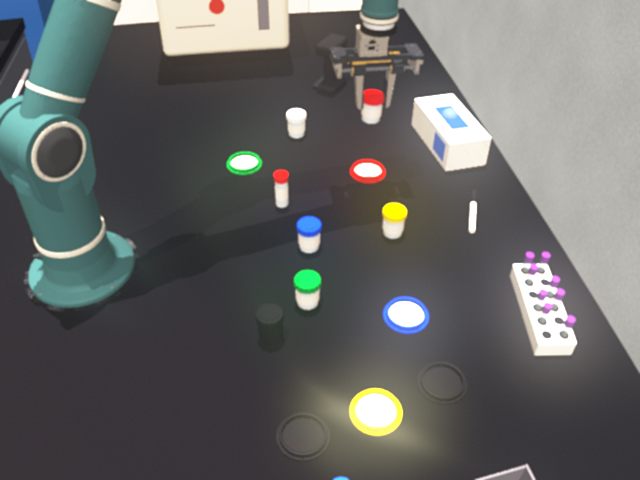

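```bash
python3 -m crank '[[0.002,0.001,0.04,0,0,0,40],[0,0,0.05,0,0,0,40],[0,0,0.03,0,0,0,40],[0,0,0.015,0,0,0,40],[0,0,0.005,0,0,0,40]]'
python3 -m crank '[[0,0,0.002,0,0,0,40],[0,0,0,0,0,0,40],[0,0,0.001,0,0,0,40],[0,0,0,0,0,0,40]]'
```

```text
t: 8.48
tool_pos: [0.6411, 0.2344, 0.0446]
eef_rot: [0.707, 0.707, -0.0, 0.0]
contact_force: [-0.9, -0.3, -1.0]
finger_gap: 0.514
finger_force: 20.0
t: 8.98
tool_pos: [0.6412, 0.2352, 0.042]
eef_rot: [0.707, 0.707, 0.0, 0.0]
contact_force: [0.2, -0.9, -1.0]
finger_gap: 0.519
finger_force: 20.0
```

```bash
python3 -m crank '[[0,0,0.002,0,0,0,40],[0,0,0,0,0,0,40],[0,0,0,0,0,0,40]]'
python3 -m crank '[[0,0,0.001,0,0,0,40],[0,0,0,0,0,0,40],[0,0,0,0,0,0,40]]'
```

```text
t: 9.35
tool_pos: [0.641, 0.235, 0.0395]
eef_rot: [0.707, 0.707, -0.0, 0.0]
contact_force: [-0.1, -0.2, -1.5]
finger_gap: 0.515
finger_force: 20.0
t: 9.72
tool_pos: [0.6412, 0.2351, 0.0389]
eef_rot: [0.707, 0.707, 0.0, 0.0]
contact_force: [-1.0, -0.3, 2.5]
finger_gap: 0.519
finger_force: 20.0
```

```bash
python3 -m crank '[[0,0,0,0,0,0,56],[0,0,0,0,0,0,65],[0,0,0,0,0,0,80],[0,0,0,0,0,0,100],[0,0,0,0,0,0,100]]'
python3 -m crank '[[0,0,-0.02,0,0,0,100],[0,0,-0.05,0,0,0,100],[0,0,-0.06,0,0,0,100],[-0.04,0.002,-0.02,0,0,0,100],[-0.06,0.002,0,0,0,0,100]]'
python3 -m crank '[[-0.06,0.002,0,0,0,0,100],[-0.055,0.001,0,0,0,0,100],[0,0,0,0,0,0,100],[0,0,0,0,0,0,100]]'
python3 - <<'E'
from h import *
for n in("side","top"):cv2.imwrite(f"pics/{n}3.png",r.camera(n)[:,:,::-1])
scan()
E
```

```text
t: 10.35
tool_pos: [0.641, 0.235, 0.0386]
eef_rot: [0.707, 0.707, -0.0, 0.0]
contact_force: [-1.3, -0.6, 0.1]
finger_gap: 0.956
finger_force: 0.0
t: 10.98
tool_pos: [0.6467, 0.1366, 0.1927]
eef_rot: [0.705, 0.709, 0.003, 0.001]
contact_force: [-0.0, -1.1, -0.2]
finger_gap: 0.999
finger_force: 0.0
t: 11.48
tool_pos: [0.6485, 0.0206, 0.1897]
eef_rot: [0.707, 0.707, 0.001, 0.0]
contact_force: [-0.7, 0.4, -0.2]
finger_gap: 1.002
finger_force: 0.0
top red [224 204] (36, 35) stand [640 233]
top yellow [475 250] (36, 35) stand [ 517 -407]
top blue [317 269] (24, 23) lid [467  -3]
top blue [399 212] (36, 35) stand [ 616 -216]
top blue [212 131] (22, 7) lid [819 260]
top green [192 318] (36, 36) stand [351 307]
top green [380 279] (22, 23) stand [ 446 -161]
side red [281 176] (16, 15) lid [426 174]
side red [367 171] (38, 24) stand [636 222]
side red [364 151] (15, 18) lid [631 246]
side red [216   6] (14, 14) lid [ 304 1202]
side yellow [376 411] (53, 48) stand [ 515 -414]
side yellow [394 212] (24, 20) lid [647  16]
side blue [406 315] (48, 38) stand [ 613 -223]
side blue [308 225] (26, 22) lid [464  -1]
side blue [25 21] (53, 60) lid [-362 1206]
side green [307 280] (29, 24) lid [ 440 -152]
side green [244 163] (36, 24) stand [348 299]
```

View pics/side3.png

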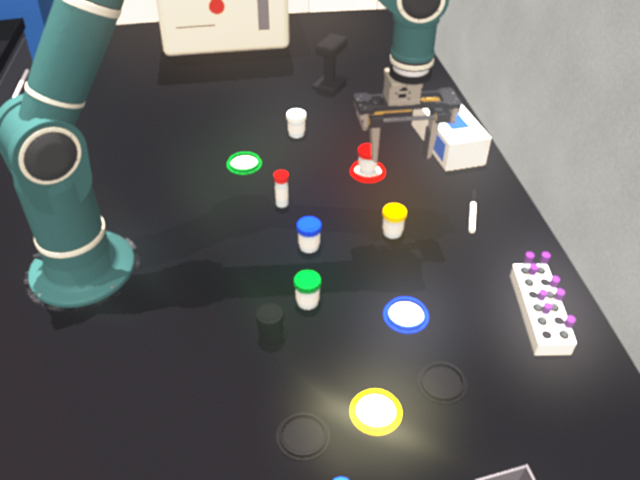

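```bash
python3 -m crank '[[-0.0045,0,0.03,0,0,0,100],[0,0,0.05,0,0,0,100],[0,0,0.05,0,0,0,100],[0,0,0.025,0,0,0,100],[0,0,0,0,0,0,70]]'
python3 -m crank '[[0,0,0,0,0,0,60],[0,0,0,0,0,0,40],[0,0,0,0,0,0,40],[0,0,0,0,0,0,40],[0,0,0,0,0,0,40]]'
python3 -m crank '[[0,0,0,0,0,0,40]]'
```

```text
t: 12.3
tool_pos: [0.6465, 0.0166, 0.0314]
eef_rot: [0.706, 0.708, -0.002, -0.001]
contact_force: [1.1, -1.6, 0.7]
finger_gap: 0.915
finger_force: 0.0
t: 12.92
tool_pos: [0.6485, 0.0156, 0.0344]
eef_rot: [0.707, 0.707, 0.0, 0.0]
contact_force: [-1.2, 0.4, 5.1]
finger_gap: 0.515
finger_force: 20.0
t: 13.05
tool_pos: [0.6485, 0.0156, 0.0344]
eef_rot: [0.707, 0.707, 0.0, 0.0]
contact_force: [-1.9, -0.1, 6.6]
finger_gap: 0.514
finger_force: 20.0
```

```bash
python3 -m crank '[[0,0,-0.01,0,0,0,40],[0,0,-0.03,0,0,0,40],[0,0,-0.05,0,0,0,40],[0,0,-0.05,0,0,0,40],[0,0,-0.01,0,0,0,40]]'
python3 -m crank '[[-0.03,-0.01,0,0,0,0,40],[-0.05,-0.015,0,0,0,0,40],[-0.05,-0.015,0,0,0,0,40],[-0.05,-0.015,0,0,0,0,40],[-0.05,-0.015,0,0,0,0,40]]'
python3 -m crank '[[-0.05,-0.015,0,0,0,0,40],[-0.05,-0.015,0,0,0,0,40],[-0.05,-0.015,0,0,0,0,40],[-0.044,-0.015,0,0,0,0,40],[0,0,0,0,0,0,40]]'
python3 -m crank '[[0,0,0,0,0,0,40]]'
python3 - <<'E'
from h import *
cv2.imwrite("pics/side4.png",r.camera("side")[:,:,::-1])
E
```

```text
t: 13.68
tool_pos: [0.6501, 0.0152, 0.1877]
eef_rot: [0.707, 0.707, 0.003, 0.002]
contact_force: [-0.1, -0.6, -1.0]
finger_gap: 0.516
finger_force: 20.0
t: 14.3
tool_pos: [0.5771, -0.2156, 0.1827]
eef_rot: [0.707, 0.707, -0.0, -0.001]
contact_force: [0.7, 0.5, -0.5]
finger_gap: 0.516
finger_force: 20.0
t: 14.92
tool_pos: [0.5146, -0.4131, 0.1829]
eef_rot: [0.71, 0.705, -0.002, -0.0]
contact_force: [-0.1, 0.3, -0.8]
finger_gap: 0.519
finger_force: 20.0
t: 15.05
tool_pos: [0.5183, -0.4076, 0.1825]
eef_rot: [0.707, 0.707, 0.0, -0.001]
contact_force: [0.2, 0.8, -0.8]
finger_gap: 0.514
finger_force: 20.0
```

View pics/side4.png

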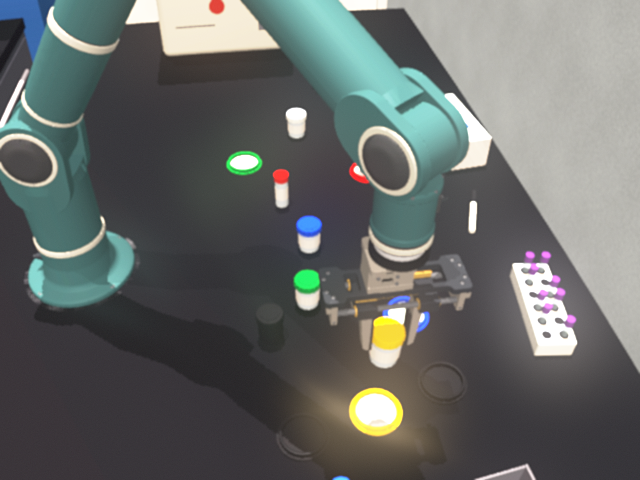

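```bash
python3 -m crank '[[0,0,0.04,0,0,0,40],[0,0,0.05,0,0,0,40],[0,0,0.03,0,0,0,40],[0,0,0.015,0,0,0,40],[0,0,0.005,0,0,0,40]]'
python3 -m crank '[[0,0,0.002,0,0,0,40],[0,0,0,0,0,0,40],[0,0,0,0,0,0,40],[0,0,0,0,0,0,40]]'
```

```text
t: 15.72
tool_pos: [0.519, -0.4076, 0.0432]
eef_rot: [0.706, 0.708, 0.0, -0.0]
contact_force: [0.5, 0.5, -0.3]
finger_gap: 0.515
finger_force: 20.0
t: 16.23
tool_pos: [0.5187, -0.4087, 0.0421]
eef_rot: [0.707, 0.707, 0.0, 0.0]
contact_force: [0.4, 0.7, -0.9]
finger_gap: 0.515
finger_force: 20.0
```

```bash
python3 -m crank '[[0,0,0.002,0,0,0,40],[0,0,0,0,0,0,40],[0,0,0.001,0,0,0,40],[0,0,0,0,0,0,40],[0,0,0,0,0,0,40]]'
python3 -m crank '[[0,0,0.0005,0,0,0,40],[0,0,0,0,0,0,40],[0,0,0,0,0,0,40]]'
```

```text
t: 16.85
tool_pos: [0.5185, -0.4086, 0.0385]
eef_rot: [0.707, 0.707, 0.0, -0.0]
contact_force: [0.4, -0.0, -0.3]
finger_gap: 0.519
finger_force: 20.0
t: 17.23
tool_pos: [0.5185, -0.4088, 0.0384]
eef_rot: [0.707, 0.707, 0.0, 0.0]
contact_force: [-1.0, 1.0, 4.3]
finger_gap: 0.52
finger_force: 20.0
```

```bash
python3 -m crank '[[0,0,0,0,0,0,56],[0,0,0,0,0,0,65],[0,0,0,0,0,0,80],[0,0,0,0,0,0,100],[0,0,0,0,0,0,100]]'
python3 -m crank '[[0,0,-0.02,0,0,0,100],[0,0,-0.05,0,0,0,100],[0,0,-0.06,0,0,0,100],[0.046,-0.006,-0.02,0,0,0,100],[0.06,-0.008,0,0,0,0,100]]'
python3 -m crank '[[0.06,-0.008,0,0,0,0,100],[0.06,-0.008,0,0,0,0,100],[0.06,-0.008,0,0,0,0,100],[0.06,-0.008,0,0,0,0,100],[0.06,-0.006,0,0,0,0,100]]'
python3 -m crank '[[0,0,0,0,0,0,100],[0,0,0,0,0,0,100]]'
python3 - <<'E'
from h import *
cv2.imwrite("pics/side5.png",r.camera("side")[:,:,::-1])
E
```

```text
t: 17.85
tool_pos: [0.5185, -0.4085, 0.038]
eef_rot: [0.707, 0.707, 0.0, -0.0]
contact_force: [0.1, 0.0, -0.3]
finger_gap: 0.95
finger_force: 0.0
t: 18.48
tool_pos: [0.5052, -0.3038, 0.1917]
eef_rot: [0.708, 0.706, 0.001, 0.003]
contact_force: [0.5, 1.4, -0.5]
finger_gap: 1.001
finger_force: 0.0
t: 19.1
tool_pos: [0.4661, -0.0009, 0.1896]
eef_rot: [0.707, 0.707, 0.001, 0.0]
contact_force: [0.7, 0.6, 0.1]
finger_gap: 0.998
finger_force: 0.0
t: 19.35
tool_pos: [0.4666, -0.0032, 0.189]
eef_rot: [0.707, 0.707, 0.001, 0.0]
contact_force: [0.2, 0.0, 0.3]
finger_gap: 0.998
finger_force: 0.0
```

View pics/side5.png

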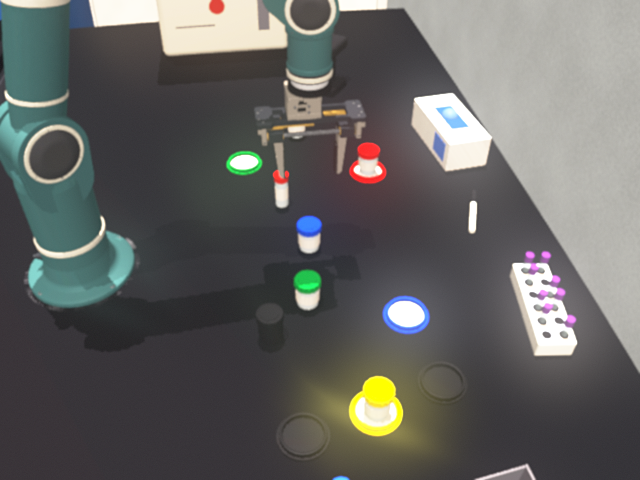

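```bash
python3 -m crank '[[0,0,0.03,0,0,0,100],[0,0,0.05,0,0,0,100],[0,0,0.05,0,0,0,100],[0,0,0.0245,0,0,0,100],[0,0,0,0,0,0,70]]'
python3 -m crank '[[0,0,0,0,0,0,60],[0,0,0,0,0,0,40],[0,0,0,0,0,0,40],[0,0,0,0,0,0,40],[0,0,0,0,0,0,40]]'
python3 -m crank '[[0,0,0,0,0,0,40]]'
```

```text
t: 20.02
tool_pos: [0.4651, -0.0049, 0.0324]
eef_rot: [0.708, 0.706, -0.002, -0.001]
contact_force: [-0.3, 0.2, 0.2]
finger_gap: 0.917
finger_force: 0.0
t: 20.65
tool_pos: [0.4665, -0.0024, 0.0341]
eef_rot: [0.707, 0.707, 0.0, 0.0]
contact_force: [-1.1, 0.3, 6.5]
finger_gap: 0.513
finger_force: 20.0
t: 20.78
tool_pos: [0.4666, -0.0024, 0.0342]
eef_rot: [0.707, 0.707, 0.0, 0.0]
contact_force: [-1.8, -0.2, 6.3]
finger_gap: 0.518
finger_force: 20.0
```

```bash
python3 -m crank '[[0,0,-0.01,0,0,0,40],[0,0,-0.03,0,0,0,40],[0,0,-0.05,0,0,0,40],[0,0,-0.05,0,0,0,40],[0,0,-0.01,0,0,0,40]]'
python3 -m crank '[[-0.025,0.02,0,0,0,0,40],[-0.04,0.03,0,0,0,0,40],[-0.045,0.03,0,0,0,0,40],[-0.045,0.03,0,0,0,0,40],[-0.04,0.025,0,0,0,0,40]]'
python3 -m crank '[[-0.02,0.015,0,0,0,0,40],[0,0,0,0,0,0,40],[0,0,0,0,0,0,40]]'
```

```text
t: 21.4
tool_pos: [0.4679, -0.0024, 0.1867]
eef_rot: [0.707, 0.707, 0.003, 0.001]
contact_force: [-0.3, 0.2, -1.5]
finger_gap: 0.521
finger_force: 20.0
t: 22.02
tool_pos: [0.6015, -0.1989, 0.1822]
eef_rot: [0.707, 0.707, -0.001, -0.001]
contact_force: [0.5, 0.4, -0.4]
finger_gap: 0.519
finger_force: 20.0
t: 22.4
tool_pos: [0.6154, -0.2163, 0.1826]
eef_rot: [0.707, 0.708, -0.0, -0.001]
contact_force: [0.4, 0.9, 0.4]
finger_gap: 0.516
finger_force: 20.0
```

```bash
python3 -m crank '[[0,0.001,0.04,0,0,0,40],[0,0,0.05,0,0,0,40],[0,0,0.03,0,0,0,40],[0,0,0.015,0,0,0,40],[0,0,0.005,0,0,0,40]]'
python3 -m crank '[[0,0,0.002,0,0,0,40],[0,0,0,0,0,0,40],[0,0,0.001,0,0,0,40],[0,0,0,0,0,0,40]]'
python3 -m crank '[[0,0,0.001,0,0,0,40],[0,0,0,0,0,0,40],[0,0,0,0,0,0,40]]'
```

```text
t: 23.02
tool_pos: [0.6173, -0.2166, 0.0434]
eef_rot: [0.707, 0.708, 0.0, -0.0]
contact_force: [0.6, 0.4, -0.1]
finger_gap: 0.516
finger_force: 20.0
t: 23.52
tool_pos: [0.6176, -0.2175, 0.041]
eef_rot: [0.707, 0.707, 0.0, 0.0]
contact_force: [-0.4, -0.4, 0.1]
finger_gap: 0.517
finger_force: 20.0
t: 23.9
tool_pos: [0.6173, -0.2175, 0.0396]
eef_rot: [0.707, 0.707, -0.0, -0.0]
contact_force: [0.8, 0.7, -0.1]
finger_gap: 0.519
finger_force: 20.0
```

```bash
python3 -m crank '[[0,0,0.001,0,0,0,40],[0,0,0,0,0,0,40],[0,0,0,0,0,0,40]]'
python3 -m crank '[[0,0,0.0005,0,0,0,40],[0,0,0,0,0,0,40],[0,0,0,0,0,0,40]]'
```

```text
t: 24.28
tool_pos: [0.6173, -0.2175, 0.0386]
eef_rot: [0.707, 0.707, -0.0, -0.0]
contact_force: [-0.9, -0.3, -0.3]
finger_gap: 0.516
finger_force: 20.0
t: 24.65
tool_pos: [0.6174, -0.2176, 0.0383]
eef_rot: [0.707, 0.707, 0.0, 0.0]
contact_force: [-0.4, 0.5, 1.9]
finger_gap: 0.516
finger_force: 20.0
```

```bash
python3 -m crank '[[0,0,0,0,0,0,56],[0,0,0,0,0,0,65],[0,0,0,0,0,0,80],[0,0,0,0,0,0,100],[0,0,0,0,0,0,100]]'
python3 -m crank '[[0,0,-0.02,0,0,0,100],[0,0,-0.05,0,0,0,100],[0,0,-0.06,0,0,0,100],[0.012,-0.036,-0.02,0,0,0,100],[0.02,-0.055,0,0,0,0,100]]'
python3 -m crank '[[0.02,-0.055,0,0,0,0,100],[0.0105,-0.03,0,0,0,0,100],[0,0,0,0,0,0,100],[0,0,0,0,0,0,100]]'
python3 - <<'E'
from h import *
cv2.imwrite("pics/side6.png",r.camera("side")[:,:,::-1])
E
```

```text
t: 25.28
tool_pos: [0.6173, -0.2175, 0.0381]
eef_rot: [0.707, 0.707, 0.0, -0.0]
contact_force: [-1.0, 0.4, 0.1]
finger_gap: 0.952
finger_force: 0.0
t: 25.9
tool_pos: [0.5275, -0.1866, 0.1914]
eef_rot: [0.707, 0.707, 0.002, 0.003]
contact_force: [0.3, 0.2, -0.6]
finger_gap: 0.996
finger_force: 0.0
t: 26.4
tool_pos: [0.4427, -0.1554, 0.1892]
eef_rot: [0.707, 0.707, 0.001, 0.001]
contact_force: [-0.9, 0.4, -0.1]
finger_gap: 1.0
finger_force: 0.0
```

View pics/side6.png

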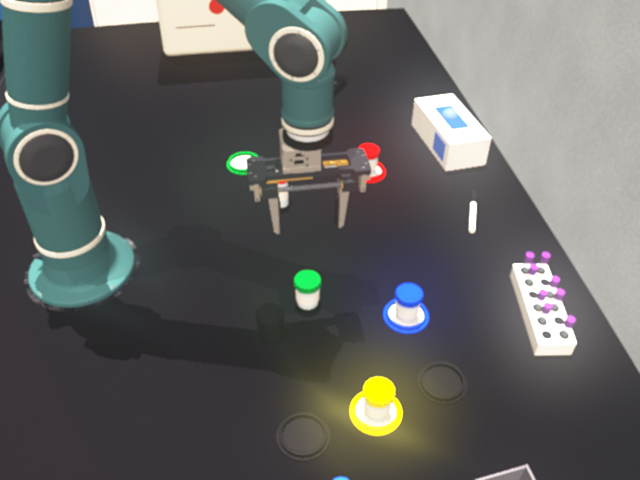

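```bash
python3 -m crank '[[0,-0.001,0.03,0,0,0,100],[0,0,0.05,0,0,0,100],[0,0,0.05,0,0,0,100],[0,0,0.0245,0,0,0,100],[0,0,0,0,0,0,70]]'
python3 -m crank '[[0,0,0,0,0,0,60],[0,0,0,0,0,0,40],[0,0,0,0,0,0,40],[0,0,0,0,0,0,40],[0,0,0,0,0,0,40]]'
python3 -m crank '[[0,0,0,0,0,0,40]]'
```

```text
t: 27.08
tool_pos: [0.4396, -0.1558, 0.0318]
eef_rot: [0.707, 0.707, -0.002, -0.001]
contact_force: [-0.8, -0.4, 0.4]
finger_gap: 0.911
finger_force: 0.0
t: 27.7
tool_pos: [0.4409, -0.1551, 0.0342]
eef_rot: [0.707, 0.707, 0.001, 0.0]
contact_force: [-0.5, 1.0, 7.0]
finger_gap: 0.515
finger_force: 20.0
t: 27.82
tool_pos: [0.4408, -0.1551, 0.0342]
eef_rot: [0.707, 0.707, 0.001, 0.0]
contact_force: [-1.3, 0.9, 7.0]
finger_gap: 0.516
finger_force: 20.0
```

```bash
python3 -m crank '[[0,0,-0.01,0,0,0,40],[0,0,-0.03,0,0,0,40],[0,0,-0.05,0,0,0,40],[0,0,-0.05,0,0,0,40],[0,0,-0.02,0,0,0,40]]'
python3 -m crank '[[0.03,0,0,0,0,0,40],[0.05,0,0,0,0,0,40],[0.05,0,0,0,0,0,40],[0.05,0,0,0,0,0,40],[0.05,0,0,0,0,0,40]]'
python3 -m crank '[[0.05,0,0,0,0,0,40],[0.05,-0.02,0,0,0,0,40],[0.05,-0.025,0,0,0,0,40],[0.05,-0.025,0,0,0,0,40],[0.033,-0.021,0,0,0,0,40]]'
python3 -m crank '[[0,0,0,0,0,0,40],[0,0,0,0,0,0,40]]'
```

```text
t: 28.45
tool_pos: [0.4411, -0.1555, 0.1964]
eef_rot: [0.707, 0.707, 0.002, 0.001]
contact_force: [-0.9, 0.1, -2.1]
finger_gap: 0.519
finger_force: 20.0
t: 29.08
tool_pos: [0.4397, 0.0763, 0.194]
eef_rot: [0.707, 0.707, 0.0, -0.0]
contact_force: [0.3, 0.6, -0.7]
finger_gap: 0.514
finger_force: 20.0
t: 29.7
tool_pos: [0.3474, 0.3097, 0.1939]
eef_rot: [0.706, 0.708, 0.0, 0.0]
contact_force: [0.2, 0.2, -0.3]
finger_gap: 0.516
finger_force: 20.0
t: 29.95
tool_pos: [0.3493, 0.3069, 0.1937]
eef_rot: [0.707, 0.707, -0.0, 0.0]
contact_force: [-0.7, -0.4, -0.5]
finger_gap: 0.514
finger_force: 20.0
```

```bash
python3 -m crank '[[0.001,0.001,0.05,0,0,0,40],[0,0,0.05,0,0,0,40],[0,0,0.03,0,0,0,40],[0,0,0.015,0,0,0,40],[0,0,0.006,0,0,0,40]]'
python3 -m crank '[[0,0,0.002,0,0,0,40],[0,0,0,0,0,0,40],[0,0,0,0,0,0,40],[0,0,0,0,0,0,40]]'
python3 -m crank '[[0,0,0.001,0,0,0,40],[0,0,0,0,0,0,40],[0,0,0,0,0,0,40]]'
```

```text
t: 30.58
tool_pos: [0.3507, 0.3081, 0.0424]
eef_rot: [0.707, 0.707, -0.0, 0.0]
contact_force: [0.2, 1.1, -1.4]
finger_gap: 0.518
finger_force: 20.0
t: 31.08
tool_pos: [0.3501, 0.3091, 0.041]
eef_rot: [0.707, 0.707, 0.0, -0.0]
contact_force: [-0.2, 0.3, 0.3]
finger_gap: 0.515
finger_force: 20.0
t: 31.45
tool_pos: [0.3499, 0.3088, 0.0395]
eef_rot: [0.707, 0.707, -0.0, 0.0]
contact_force: [0.0, 0.1, -0.6]
finger_gap: 0.513
finger_force: 20.0
```

```bash
python3 -m crank '[[0,0,0.001,0,0,0,40],[0,0,0,0,0,0,40],[0,0,0,0,0,0,40]]'
python3 -m crank '[[0,0,0.0005,0,0,0,40],[0,0,0,0,0,0,40],[0,0,0,0,0,0,40]]'
```

```text
t: 31.82
tool_pos: [0.35, 0.3088, 0.0386]
eef_rot: [0.707, 0.707, -0.0, 0.0]
contact_force: [-0.6, -0.6, -1.3]
finger_gap: 0.514
finger_force: 20.0
t: 32.2
tool_pos: [0.35, 0.3089, 0.0382]
eef_rot: [0.707, 0.707, 0.0, -0.0]
contact_force: [-0.6, -0.1, 3.0]
finger_gap: 0.515
finger_force: 20.0
```

Contact; release, lift and check.

```bash
python3 -m crank '[[0,0,0,0,0,0,56],[0,0,0,0,0,0,65],[0,0,0,0,0,0,80],[0,0,0,0,0,0,100],[0,0,0,0,0,0,100]]'
python3 -m crank '[[0,0,-0.02,0,0,0,100],[0,0,-0.05,0,0,0,100],[0,0,-0.06,0,0,0,100],[0,0.04,-0.04,0,0,0,100],[0,0.05,0,0,0,0,100]]'
python3 -m crank '[[0,0.05,0,0,0,0,100],[0,0.05,0,0,0,0,100],[0,0,0,0,0,0,100],[0,0,0,0,0,0,100]]'
python3 - <<'E'
from h import *
cv2.imwrite("pics/side7.png",r.camera("side")[:,:,::-1]);cv2.imwrite("pics/top7.png",r.camera("top")[:,:,::-1])
E
```

```text
t: 32.83
tool_pos: [0.35, 0.3088, 0.0381]
eef_rot: [0.707, 0.707, 0.0, 0.0]
contact_force: [-0.2, -0.1, 0.1]
finger_gap: 0.957
finger_force: 0.0
t: 33.45
tool_pos: [0.4419, 0.3112, 0.2122]
eef_rot: [0.706, 0.708, 0.004, -0.001]
contact_force: [0.2, -0.3, -0.7]
finger_gap: 0.996
finger_force: 0.0
t: 33.95
tool_pos: [0.539, 0.3088, 0.2074]
eef_rot: [0.707, 0.707, -0.001, -0.0]
contact_force: [-0.7, -0.7, 0.2]
finger_gap: 0.999
finger_force: 0.0
```

View pics/side7.png

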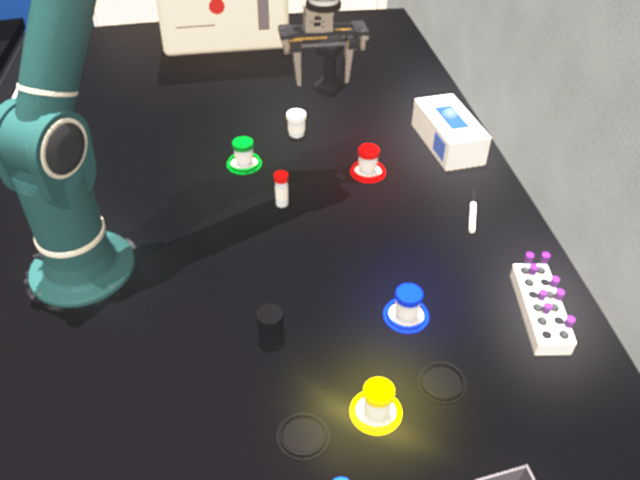

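View pics/top7.png

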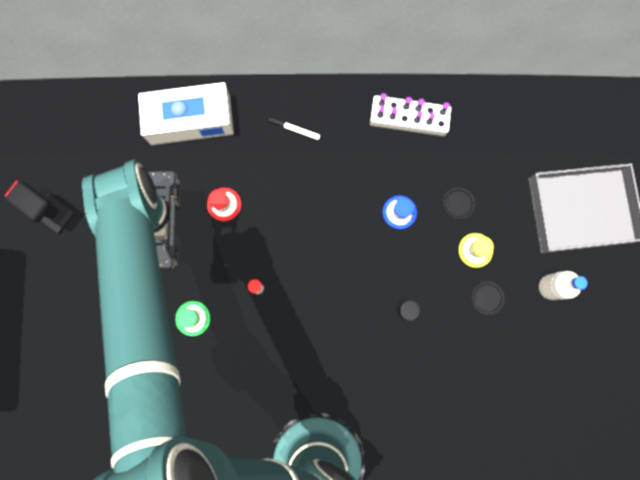

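All four cups stand upright in their own stands: red (368,160), yellow (378,400), blue (407,305) and green (243,153) in the side view. The vial (281,190) and the white cup (296,122) look unmoved, and the gripper is clear.

```bash
python3 -c "
from rig import r
print(r.sign_off())"
```

```text
the job is handed in; nothing more can be done
None
```

The red, yellow, blue and green cups were set upright in their own stands in that order, the white cup and vial were left alone, and the job was handed in at about 34 s of robot time (no verdict was returned).

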